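# Scoop the bamboo offcuts out of the flute-bench recess

## Task

Clear the five bamboo offcuts at the bench end into the open plywood bin, using the metal scoop and never touching an offcut with the fingers: with the scoop, push the two strays off the folded-back flap down into the long trough of the recess, then scoop the offcuts out of the trough and tip all five into the bin. Afterwards stand the empty scoop upright, flat on the bench top itself, and leave the flute, the tools and everything else where they are.

Things in the scene. Friction and masses are not known exactly. Their poses are not given: they have to be found in the camera images.
- recess: Fixed dark-wood bench-end box. Origin on the bench top (z = 0) under the middle of its trough; x points across the trough away from the robot, y along it. On the near side a narrow tool slot (x -90 to -54 mm) with a reamer, then the trough, then the flap folded back flat at rim level. All rims 45 mm above the bench.
- trough (a point): Centre of the trough floor, 10 mm above the bench, axes as the recess. Inner trough 93 mm in x (-46.5 to 46.5) by 310 mm in y (-155 to 155); upright walls 8 mm thick, rim 35 mm above this floor.
- flap (a point): Point on the flat top of the folded flap (45 mm above the bench) at the edge where it drops into the trough, midway along; axes as the recess. The flap runs from here 259 mm in x and +-163 mm in y, no lip. Strays' middles lie within 55 mm of this edge; beyond about x = 160 mm lie a row of sanding block, scraper card and horn cap (up to 30 mm high), then the flute.
- scoop: Flat steel hand scoop, 0.2 kg, standing on its flat underside. Origin at the underside's centre, x towards the open lip, z up. Pan 88 mm long (x -44 to 44), 86 mm wide; floor 4.5 mm thick, from x = 10 thinning to the lip at x = 44; side walls 1.6 mm thick, 26 mm high, x -44 to 20; back wall 30 mm high. An upright wooden grip post stands inside the back wall.
- scoop_grip (a point): Place to hold the scoop: axis of the upright square post 22 x 22 mm (faces along the scoop's x and y), 85 mm above the underside, at scoop x = -33, y = 0; the post's top is 20.5 mm higher.
- scoop_lip (a point): Middle of the scoop's front lip edge, on its underside (scoop x = 44, y = 0); 78 mm wide, with clipped corners.
- bin: Fixed square plywood bin, open on top, 160 x 160 mm outside, 70 mm high, walls 6 mm, floor 6 mm. Origin at the centre of its underside.
- offcut1: Bamboo offcut: a chunky round plug of pale bamboo with a dark pith spot on each end, 25 mm across, 20 mm tall, ends bevelled (flat end 9 mm across, bevel 3.5 mm high); 12 g or so. Origin at its middle, z along its axis. Starts in the trough.
- offcut2: Bamboo offcut: a chunky round plug of pale bamboo with a dark pith spot on each end, 25 mm across, 20 mm tall, ends bevelled (flat end 9 mm across, bevel 3.5 mm high); 12 g or so. Origin at its middle, z along its axis. Starts in the trough.
- offcut3: Bamboo offcut: a chunky round plug of pale bamboo with a dark pith spot on each end, 25 mm across, 20 mm tall, ends bevelled (flat end 9 mm across, bevel 3.5 mm high); 12 g or so. Origin at its middle, z along its axis. Starts in the trough.
- offcut4: Bamboo offcut: a chunky round plug of pale bamboo with a dark pith spot on each end, 25 mm across, 20 mm tall, ends bevelled (flat end 9 mm across, bevel 3.5 mm high); 12 g or so. Origin at its middle, z along its axis. A stray: starts on the flap beside the trough.
- offcut5: Bamboo offcut: a chunky round plug of pale bamboo with a dark pith spot on each end, 25 mm across, 20 mm tall, ends bevelled (flat end 9 mm across, bevel 3.5 mm high); 12 g or so. Origin at its middle, z along its axis. A stray: starts on the flap beside the trough.
- flute: Black flute with silver joint band, 546 mm long along x, 34 mm thick; lies on the flap's far part and overhangs its ends. Bystander. Origin underneath its middle.
- sandblock: Pine sanding block 42 x 80 x 28 mm on the flap. Bystander. Origin at the centre of its underside.
- scraper: Steel scraper card 42 x 85 x 4 mm on the flap. Bystander. Origin at the centre of its underside.
- horncap: Dark horn cap, 38 mm across, 30 mm high, on the flap. Bystander. Origin at the centre of its underside.
- reamer: Reamer, 230 mm long along x (wooden handle towards -x), 20 mm high, in the tool slot. Bystander. Origin underneath.
- jar: Amber jar 56 mm across, 75 mm high, right of the flap. Bystander. Origin at the centre of its underside.
- brush: Brush lying flat on the right of the bench, clear of the work. Bystander.
- mallet: Hammer lying flat on the left of the bench, clear of the work. Bystander.

How it is judged (in metres and radians):
On the way, in this order (a step that is already met when the one before it is completed fails the run):
1. both strays lie down in the trough of the recess (x of offcut4 in the frame of recess between -0.05 and 0.05 m and y of offcut4 in the frame of recess between -0.158 and 0.158 m and z of each of offcut4, offcut5 in the frame of recess below 0.048 m and x of offcut5 in the frame of recess between -0.05 and 0.05 m and y of offcut5 in the frame of recess between -0.158 and 0.158 m), for 0.1 s.
2. at least one offcut rides in the scoop, lifted clear of the recess (height (world z) of scoop above 0.06 m and ((x of offcut1 in the frame of scoop between -0.05 and 0.05 m and y of offcut1 in the frame of scoop between -0.045 and 0.045 m and z of offcut1 in the frame of scoop between 0 and 0.06 m) or (x of offcut2 in the frame of scoop between -0.05 and 0.05 m and y of offcut2 in the frame of scoop between -0.045 and 0.045 m and z of offcut2 in the frame of scoop between 0 and 0.06 m) or (x of offcut3 in the frame of scoop between -0.05 and 0.05 m and y of offcut3 in the frame of scoop between -0.045 and 0.045 m and z of offcut3 in the frame of scoop between 0 and 0.06 m) or (x of offcut4 in the frame of scoop between -0.05 and 0.05 m and y of offcut4 in the frame of scoop between -0.045 and 0.045 m and z of offcut4 in the frame of scoop between 0 and 0.06 m) or (x of offcut5 in the frame of scoop between -0.05 and 0.05 m and y of offcut5 in the frame of scoop between -0.045 and 0.045 m and z of offcut5 in the frame of scoop between 0 and 0.06 m))), for 0.2 s.
At the end, for the whole second after the job is handed in: All five offcuts lie inside the bin (within its walls, below its rim) at rest, and the scoop stands upright (within 0.1 rad) at rest with its underside on the bench top (within 5 mm) (x of offcut1 in the frame of bin between -0.078 and 0.078 m and y of offcut1 in the frame of bin between -0.078 and 0.078 m and z of each of offcut1, offcut2, offcut3, offcut4, offcut5 in the frame of bin below 0.066 m and linear speed of each of offcut1, offcut2, offcut3, offcut4, offcut5, scoop below 0.03 m/s and x of offcut2 in the frame of bin between -0.078 and 0.078 m and y of offcut2 in the frame of bin between -0.078 and 0.078 m and x of offcut3 in the frame of bin between -0.078 and 0.078 m and y of offcut3 in the frame of bin between -0.078 and 0.078 m and x of offcut4 in the frame of bin between -0.078 and 0.078 m and y of offcut4 in the frame of bin between -0.078 and 0.078 m and x of offcut5 in the frame of bin between -0.078 and 0.078 m and y of offcut5 in the frame of bin between -0.078 and 0.078 m and height (world z) of scoop below 0.005 m and angle between scoop's own z axis and vertical below 0.1 rad); the robot touches nothing.
It fails at once if a finger touches an offcut (over 0.5 N) (contact force between the fingers and offcut1 above 0.5 N or contact force between the fingers and offcut2 above 0.5 N or contact force between the fingers and offcut3 above 0.5 N or contact force between the fingers and offcut4 above 0.5 N or contact force between the fingers and offcut5 above 0.5 N).
It fails at once if a bystander (flute, sanding block, scraper card, horn cap, reamer, jar, brush, hammer) is moved more than 30 mm (distance of any of flute, sandblock, scraper, horncap, reamer, jar, brush, mallet from where it was at the start of the episode above 0.03 m).
It also fails if it takes over 67 s, if anything falls off the work surface, if the arm or the gripper's body presses on something with over 40 N, if the wrist force passes 120 N, or if a joint passes its speed limit or range.

## Robot

A 7-joint arm with a two-finger parallel gripper is mounted at the origin on the work surface. World frame = base frame: x ahead of the robot, y to its left, z up, the work surface at z = 0. Lengths are in mm, angles in rad, forces in N, time in s.
With the tool pointing down it reaches from about 400 to 925 mm from the base axis. Payload 4.1 kg.
Tool frame: the origin (TCP) lies at the very end of the fingers, on their centre line; the grasp point (between the pads) lies pinch_z behind it (pinch_z is the distance from the TCP to the grasp point, in mm); z points along the fingers, y is the line along which they close (so a half turn about z gives the same grasp; the last joint's range is limited). The gripper opens to 85 mm and grips with 20 to 120 N. Pads are 22 mm wide; open, the fingers measure 114 mm over their backs; the gripper's body (76 mm by 85 mm) begins 54 mm behind the grasp point. The pads swing forward as they close: fully open they stand 13 mm farther back than shut.
Start: joints at [-0.099, 0.398, 0.045, 1.537, -0.019, 1.207, -0.051], TCP at [650.034, 0.031, 231.347] pointing down, gripper open.
Joint ranges: [-2.82, 2.82], [-0.49, 2.23], [-1.37, 1.46], [0, 2.46], [-1.36, 4.5], [0.23, 2], [-2.94, 2.94]. Speed limits (rad/s): [2.57, 2.57, 3.14, 3.14, 3.14, 3.14, 3.14].

## Interface

Orientations are given as a unit quaternion [x, y, z, w].
In Python, from rig import * gives the robot as it stands. The module is installed in compiled form; this text tells all that it offers.
- The arm moves only by the shell command python3 -m crank 'ROWS'. ROWS is a JSON object of lists of equal length, an entry for each row: "offset": the shift along the tool's x, y, z in units of 50 mm (1.0 is 50 mm), a list of three; "yaw": the turn about the tool's z in units of 0.12 rad (1.0 is 0.12 rad); "fingers": the closure, from -1 (fully open) to 1 (shut). In form: {"offset": [[tx, ty, tz], ...], "yaw": [yaw, ...], "fingers": [fingers, ...]}. A call has 1 to 12 rows; each row shifts and turns the commanded pose from where the row before left it, along the tool's axes as they then stand; what a row does not reach is not made up. A row lasts 1/8 s, in which the tool goes at most 62.5 mm and 10.7 degrees, less where a joint would pass 70% of its speed; a pose out of reach is approached as far as the arm can. A call with a number of a shift or a turn outside -1 to 1 is refused whole. A call with a gripper value outside its range is refused whole. The fingers move at their own pace and stop on an object; the grip force is fixed at half the most. Time passes only in rows, so rows that do not move let the fingers close. It gives the time, the measured TCP pose, the force, the opening and the grip force at its end, in the units of the state.
- get_obs(): the state, without advancing time (a new reading comes with each control period).
- get_image(name): name is "scene" or "side" or "wrist"; returns the picture (480x640x3 uint8, red, green, blue); there is no depth.
- camera_info(name): a dict with "intrinsics" (3x3 intrinsics, pixels), "k1" (the pictures are not rectified: a ray, as slopes to the right and down, at radius r is drawn at 1 + k1 r^2 times it, then the intrinsics apply), "R" (3x3) and "t" (3): a world point X has camera coordinates R X + t. Camera axes: x right, y down, z forward; pixel columns grow to the right and rows downward; lengths in mm; the calibration is good to about 2 mm. A picture is of the moment at which its call begins: read the wrist's pose just before it. camera_info takes no time and is no camera call; for the wrist camera it gives the pose at the moment of the call.
- finish_job(): hands the job in; it is judged then, once.
The state is a dict: "t": time; "qpos": joint angles; "qd": joint speeds; "joint_torque": joint torques, N m; "tcp_pos": TCP position; "orientation": TCP orientation; "force": force on the tool from outside, world axes, zero at the start; "torque": the same for the moment, N m; "gripper_width": finger opening in mm; "gripper_force": force on a finger pad.
Only numpy, scipy, OpenCV 4.12 (cv2) and the standard library are available. Lean on these libraries where they do the work, as an engineer would, in place of code of your own. Each camera call takes 0.05 s, during which the arm holds its last target. There are 200 camera calls.

## Working session

There is one attempt and no reset: what is moved stays moved. The work goes in short steps, Python scripts to look and compute and a shell command to move; the robot and the scene stay as the last step left them, time stands still between calls to the robot, and variables do not carry over. Pictures are saved under pics/ and viewed, at most 10 in all, crops included, and the job is handed in when it is done.

```bash
mkdir -p pics
cat > h.py <<'E'
from rig import *
import numpy as np, cv2
from scipy.spatial.transform import Rotation as Rn
def snap(name,fn):
    ci=camera_info(name); im=get_image(name); cv2.imwrite('pics/'+fn+'.png',im[:,:,::-1]); np.savez('pics/'+fn+'.npz',**{k:np.array(ci[k]) for k in('intrinsics','k1','R','t')}); return im
def load(fn): return cv2.imread('pics/'+fn+'.png'), np.load('pics/'+fn+'.npz')
def ray(c,uv):
    K=c['intrinsics']; d=cv2.undistortPoints(np.array([[uv]],float),K,np.array([float(c['k1']),0,0,0,0]))
    # exact: r_d=r(1+k1 r^2)
    d=np.append(d[0,0],1.); return -c['R'].T@c['t'], c['R'].T@d
def onz(c,uv,z):
    o,d=ray(c,uv); return o+d*(z-o[2])/d[2]
def tri(c1,p1,c2,p2):
    o1,d1=ray(c1,p1);o2,d2=ray(c2,p2)
    d1/=np.linalg.norm(d1);d2/=np.linalg.norm(d2)
    s=np.linalg.lstsq(np.array([d1,-d2]).T,o2-o1,rcond=None)[0]
    a,b=o1+s[0]*d1,o2+s[1]*d2; return (a+b)/2,np.linalg.norm(a-b)
def proj(c,X):
    p=c['R']@np.array(X,float)+c['t']; q=p[:2]/p[2]; q=q*(1+float(c['k1'])*(q@q)); return (c['intrinsics']@np.append(q,1))[:2]
E
python3 - <<'E'
from h import *
for n in ('scene','side','wrist'):
    snap(n,n+'0'); c=load(n+'0')[1]; print(n,(-c['R'].T@c['t']).round(),c['R'][2].round(2),c['intrinsics'][0,0],c['k1'])
o=get_obs(); print({k:np.round(v,3).tolist() for k,v in o.items()})
print(Rn.from_quat(o['orientation']).as_matrix().round(3))
E
```

```text
scene [1414. -296.  942.] [-0.68  0.23 -0.7 ] 459.8739865756103 -0.12129460777641038
side [ 333. -957. 1101.] [ 0.2   0.67 -0.71] 606.2226781230326 -0.10382445385937997
wrist [651.  80. 373.] [-0.   -0.31 -0.95] 335.182822266779 -0.00020832507607499286
{'t': 0.15, 'qpos': [-0.099, 0.399, 0.045, 1.538, -0.019, 1.207, -0.051], 'qd': [0.0, -0.004, -0.0, -0.006, -0.002, 0.0, -0.001], 'joint_torque': [0.003, -47.556, 1.367, -25.451, 0.012, 0.007, -0.0], 'tcp_pos': [649.525, 0.03, 230.541], 'orientation': [0.707, 0.707, -0.001, -0.0], 'force': [-0.009, 0.29, 0.334], 'torque': [-0.013, -0.028, 0.001], 'gripper_force': 0.0, 'gripper_width': 85.46}
[[-0.     1.    -0.001]
 [ 1.     0.    -0.   ]
 [-0.    -0.001 -1.   ]]
```

View pics/scene0.png

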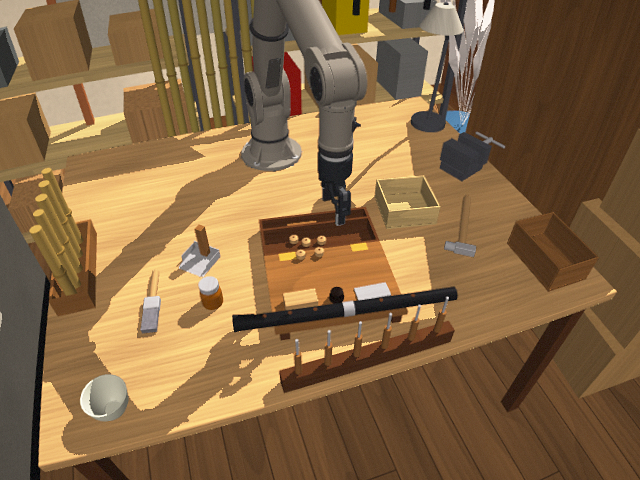

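View pics/side0.png

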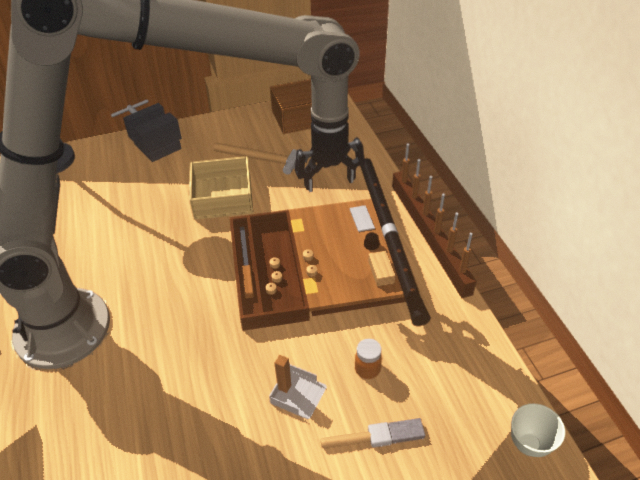

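View pics/wrist0.png

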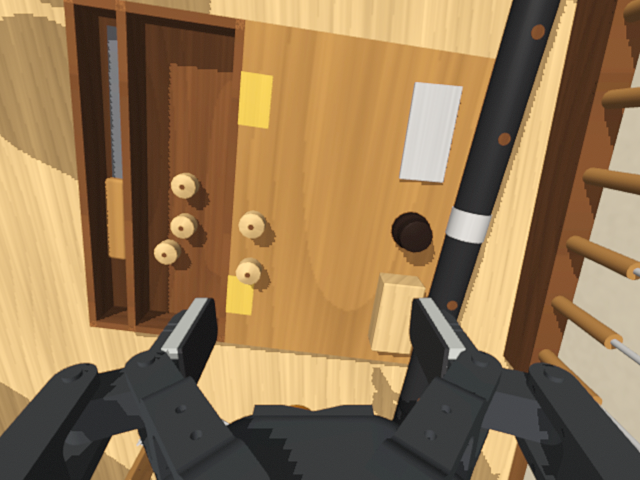

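The scene view shows the scoop at (200,250), the bin at (407,200) and offcuts near (305,245). The side view has the scoop at (292,385) and the bin at (222,187). In the wrist view the trough offcuts are at (185,186), (184,227) and (168,252), and the strays at (252,226) and (249,271). I'll get rough positions and enlarge the scoop and bin.

Run:
```python
from h import *
si,sc=load('scene0'); di,dc=load('side0'); wi,wc=load('wrist0')
f=lambda im,x,y,w,h:cv2.resize(im[y:y+h,x:x+w],(400,300),interpolation=cv2.INTER_CUBIC)
cv2.imwrite('pics/comp1.png',np.vstack([np.hstack([f(si,150,215,100,75),f(di,240,345,100,75)]),np.hstack([f(si,360,165,100,75),f(di,170,145,100,75)])]))
for n,p in dict(nl=(68,3),box_r=(245,18),nbl=(91,327),nbr=(224,343),flapTR=(495,58),flapBR=(405,365)).items(): print(n,onz(wc,p,45).round(1))
def blobs(im,c,z,box):
    hsv=cv2.cvtColor(im,cv2.COLOR_BGR2HSV); m=np.zeros(im.shape[:2],np.uint8); x,y,w,h=box
    print([hsv[p[1],p[0]].tolist() for p in [(175,190),(245,228),(200,250),(300,200)]])
blobs(wi,wc,0,(0,0,1,1))
for p in [(185,186),(184,227),(168,252)]: print(onz(wc,p,27).round(1))
for p in [(252,226),(249,271)]: print(onz(wc,p,62).round(1))
print('post',tri(sc,(203,228),dc,(283,358)))
```

```text
nl [445.2 177.1  45. ]
box_r [593. 166.  45.]
nbl [ 399.2 -137.4   45. ]
nbr [ 548.  -158.7   45. ]
flapTR [810.2 135.3  45. ]
flapBR [ 758.9 -189.3   45. ]
[[19, 106, 236], [19, 105, 243], [12, 158, 123], [17, 155, 188]]
[517.9  19.7  27. ]
[511.5 -24.7  27. ]
[490.4 -53.5  27. ]
[591.6 -13.1  62. ]
[585.8 -60.6  62. ]
post (array([ 450.38149446, -299.42995086,  102.3232894 ]), np.float64(5.658882286065134))
```

View pics/comp1.png

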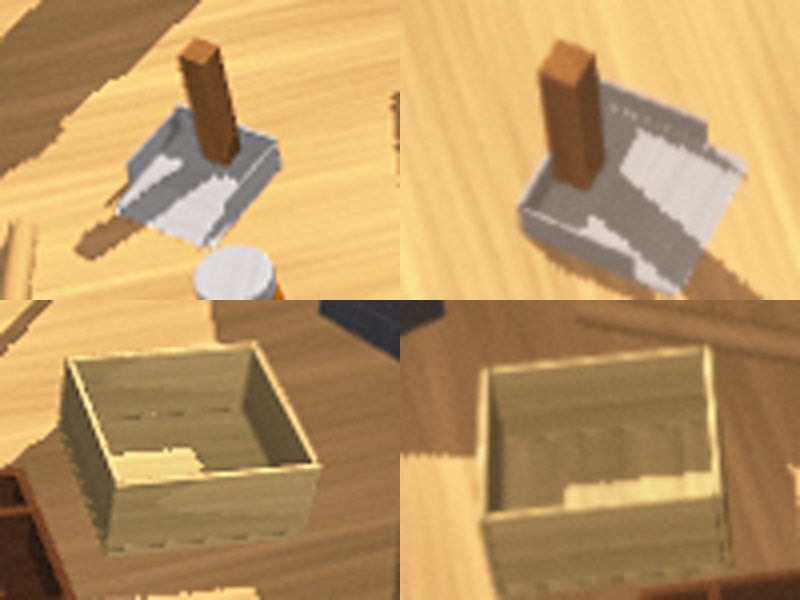

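The crops show the scoop post top at scene (200,227) / side (282,359). The lip corners are at scene (180,267), (202,276) and side (326,387), (312,417). The bin rim is clear in both views. Next I'll compute scoop, bin and recess poses.

Run:
```python
from h import *
import rig; print([n for n in dir(rig) if not n.startswith('_')], getattr(rig,'pinch_z',None))
si,sc=load('scene0'); di,dc=load('side0'); wi,wc=load('wrist0')
S=lambda x,y,ox,oy:(ox+x/4,oy+y/4)
print('post',tri(sc,S(200,50,150,215),dc,S(168,56,240,345)))
print('lipA',tri(sc,S(120,210,150,215),dc,S(290,290,240,345)),'lipB',tri(sc,S(210,245,150,215),dc,S(345,170,240,345)))
# bin rim outer corners: near-robot -y, near +y, far +y, far -y
a=[(65,57),(255,43),(320,165),(118,187)]; b=[(82,70),(308,46),(322,192),(82,220)]
sa=[S(x,y,360,165) for x,y in a]; sb=[S(x,y,170,145) for x,y in b]
for p in sa: print('bin scene z70',onz(sc,p,70).round(1))
for p in sb: print('bin side z70',onz(dc,p,70).round(1))
# scene order -> side: scene TL = (-x,-y), TR=(-x,+y), BR=(+x,+y), BL=(+x,-y); side BL=(-x,-y),TL=(-x,+y),TR,BR
for i,j in zip([0,1,2,3],[3,0,1,2]): print(tri(sc,sa[i],dc,sb[j]))
g=cv2.cvtColor(wi,cv2.COLOR_BGR2GRAY).astype(float)
for v in (100,150,200,290):
    d=np.abs(np.diff(cv2.GaussianBlur(wi,(3,3),0)[v].astype(float),axis=0)).sum(1); 
    pk=[u for u in range(60,260) if d[u]>35 and d[u]==d[max(0,u-4):u+5].max()]
    print(v,[(u,int(d[u]),onz(wc,(u+.5,v),45)[:2].round(1).tolist()) for u in pk])
for n,p in dict(scr_l=(402,180),horn=(392,232),sand_l=(372,350),sandtl=(380,275)).items(): print(n,onz(wc,p,55).round(1))
```

```text
['Unreachable', 'camera_info', 'finish_job', 'get_image', 'get_obs', 'pinch_z'] 18.700000000000003
post (array([ 448.15230631, -305.47946459,  105.94319704]), np.float64(1.8642478909954603))
lipA (array([ 479.51493703, -386.63385201,    2.04746058]), np.float64(8.280233124839778)) lipB (array([ 527.98243583, -329.84680849,   -0.95815681]), np.float64(5.909887999950701))
bin scene z70 [351.5 260.6  70. ]
bin scene z70 [380.5 416.1  70. ]
bin scene z70 [533.6 389.4  70. ]
bin scene z70 [510.1 233.1  70. ]
bin side z70 [381.9 412.2  70. ]
bin side z70 [536.3 385.6  70. ]
bin side z70 [510.1 231.7  70. ]
bin side z70 [356.6 256.5  70. ]
(array([356.06600935, 257.23330201,  71.86770493]), np.float64(3.9813180759396474))
(array([381.60224104, 414.768572  ,  69.66692482]), np.float64(2.595623867398426))
(array([535.96033822, 386.91698749,  70.81536326]), np.float64(3.0086289878271293))
(array([510.08026132, 232.89734468,  69.55882558]), np.float64(0.8950580279444589))
100 [(70, 56, [430.1, 101.5]), (71, 56, [431.0, 101.5]), (80, 64, [439.2, 101.5]), (110, 60, [466.5, 101.4]), (119, 50, [474.7, 101.4]), (128, 66, [482.9, 101.4]), (238, 118, [582.9, 101.3])]
150 [(75, 51, [424.9, 57.3]), (83, 66, [432.5, 57.3]), (113, 51, [461.0, 57.3]), (121, 53, [468.6, 57.3]), (129, 66, [476.2, 57.2]), (236, 68, [577.9, 57.2])]
200 [(79, 132, [418.1, 8.9]), (87, 67, [426.1, 8.9]), (106, 104, [445.0, 8.9]), (122, 61, [460.9, 8.9]), (131, 66, [469.9, 8.9]), (209, 41, [547.6, 8.8]), (233, 58, [571.5, 8.8])]
290 [(86, 119, [403.9, -90.8]), (93, 64, [411.6, -90.8]), (126, 38, [447.5, -90.8]), (134, 68, [456.2, -90.8]), (226, 122, [556.4, -90.8]), (252, 53, [584.7, -90.8]), (258, 56, [591.2, -90.8])]
scr_l [734.8  30.1  55. ]
horn [729.1 -21.5  55. ]
sand_l [ 716.8 -160.7   55. ]
sandtl [720.1 -68.3  55. ]
```

The numbers check out: post top z is 105.9 (105.5 expected), lip to post is 77 mm, bin rim z is about 70, and the recess is about (517,11) with yaw −7.9°. The scoop yaw is about −42°. I'll move over the post.

```bash
python3 -m crank '{"offset":[[-0.87,-0.58,0],[-0.87,-0.58,0],[-0.87,-0.58,0],[-0.87,-0.58,0],[-0.87,-0.58,0],[-0.87,-0.58,0],[-0.87,-0.58,0],[0,0,0],[0,0,0],[0,0,0],[0,0,0],[0,0,0]],"yaw":[0,0,0,0,0,-1,-1,-1,-1,-1,-1,-1],"fingers":[-1,-1,-1,-1,-1,-1,-1,-1,-1,-1,-1,-1]}'
cat >> h.py <<'E'
def go(target, ang_deg=None):
    "shift needed, in tool units of 50 mm, from measured TCP to world target; ang = wanted world angle of tool x"
    o=get_obs(); M=Rn.from_quat(o['orientation']).as_matrix(); a=np.degrees(np.arctan2(M[1,0],M[0,0]))
    print('t',round(o['t'],2),'tcp',np.round(o['tcp_pos'],1),'toolx',round(a,2),'w',round(o['gripper_width'],1),'F',np.round(o['force'],1))
    print('units',(M.T@(np.array(target)-o['tcp_pos'])/50).round(3), 'yaw units', None if ang_deg is None else round(-np.radians(ang_deg-a)/.12,2))
E
python3 - <<'E'
from h import *
go([448.2,-305.5,66],138)
snap('wrist','wrist1')
E
```

```text
t: 1.65
tcp_pos: [452.2, -307.5, 231.0]
orientation: [0.355, 0.935, 0.0, -0.0]
force: [0.9, -0.2, 0.7]
gripper_width: 85.3
gripper_force: 0.0
t 1.65 tcp [ 452.2 -307.5  231. ] toolx 138.36 w 85.3 F [ 0.9 -0.2  0.7]
units [ 0.084 -0.023  3.3  ] yaw units 0.05
```

View pics/wrist1.png

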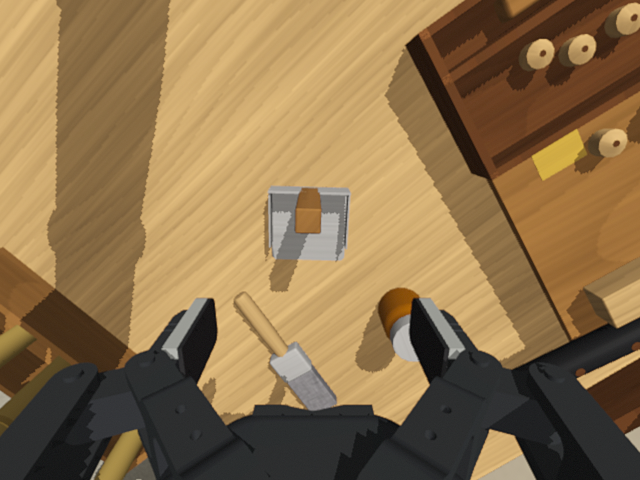

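The wrist view shows the scoop upright at (309,222), with the post top centred at (308,220) and the back wall nearly level in the picture, so the yaw is right within about 1.5°.

Run:
```python
from h import *
wi,wc=load('wrist1'); 
p=onz(wc,(308.7,220.5),105.5); print(p)
a,b=onz(wc,(271,187.5),30),onz(wc,(349,189.5),30); d=b-a; print('back wall',a,b,np.linalg.norm(d),np.degrees(np.arctan2(d[1],d[0])))
si,sc=load('scene0'); print(tri(wc,(308.7,220.5),sc,(200,227.5)))
go([p[0],p[1],67])
```

```text
[ 447.62350781 -307.21368451  105.5       ]
back wall [ 410.68764069 -327.54357486   30.        ] [ 465.72039194 -268.87012275   30.        ] 80.44363052361717 46.83389778255485
(array([ 447.53848985, -305.86420699,  106.49833977]), np.float64(2.2829615270050234))
t 1.7 tcp [ 452.2 -307.5  231. ] toolx 138.49 w 85.5 F [-0.6  1.   0.2]
units [ 0.07  -0.057  3.28 ] yaw units None
```

```bash
python3 -m crank '{"offset":[[0.07,-0.05,0.8],[0,0,0.8],[0,0,0.8],[0,0,0.6],[0,0,0.3],[0,0,0],[0,0,0],[0,0,0],[0,0,0],[0,0,0],[0,0,0],[0,0,0]],"yaw":[0.2,0,0,0,0,0,0,0,0,0,0,0],"fingers":[-1,-1,-1,-1,-1,-1,1,1,1,1,1,1]}'
python3 -c "
from h import *
go([448,-306,67],82)"
```

```text
t: 3.2
tcp_pos: [448.4, -307.4, 66.9]
orientation: [0.369, 0.93, -0.0, 0.0]
force: [-1.0, 0.1, 5.5]
gripper_width: 21.4
gripper_force: 60.7
t 3.2 tcp [ 448.4 -307.4   66.9] toolx 136.75 w 21.4 F [-1.   0.1  5.5]
units [ 0.026  0.015 -0.002] yaw units 7.96
```

```bash
python3 -m crank '{"offset":[[0,0,-0.8],[0,0,-0.8],[0,0,-0.8],[0,0,0],[0,0,0],[0,0,0],[0,0,0],[0,0,0],[0.8,0.4,0],[0.9,0.5,0],[0.9,0.5,0],[0.9,0.5,0]],"yaw":[0,1,1,1,1,1,1,1,0.95,0,0,0],"fingers":[1,1,1,1,1,1,1,1,1,1,1,1]}'
cat >> h.py <<'E'
O=np.array([516.6,11.]); A=np.radians(-7.87); X=np.array([np.cos(A),np.sin(A)]); Y=np.array([-np.sin(A),np.cos(A)])
def rw(x,y,z): return np.append(O+x*X+y*Y,z)   # recess -> world
def wr(p): d=np.array(p)[:2]-O; return np.array([d@X,d@Y])
E
python3 -c "
from h import *
go(rw(141,-16.5,187),82.13)"
```

```text
t: 4.7
tcp_pos: [562.2, -142.6, 185.3]
orientation: [0.754, 0.657, -0.0, -0.001]
force: [0.5, -1.1, -2.3]
gripper_width: 21.5
gripper_force: 59.8
t 4.7 tcp [ 562.2 -142.6  185.3] toolx 82.09 w 21.5 F [ 0.5 -1.1 -2.3]
units [ 2.59   1.495 -0.035] yaw units -0.01
```

```bash
python3 -m crank '{"offset":[[0.8,0.45,0],[0.8,0.45,0],[0.8,0.4,0],[0,0,0.5],[0,0,0]],"yaw":[0,0,0,0,0],"fingers":[1,1,1,1,1]}'
python3 -c "
from h import *
go(rw(141,-16.5,115),82.13)
a=snap('scene','scene2'); b=snap('side','side2')
f=lambda im,x,y,w,h:cv2.resize(im[y:y+h,x:x+w],(400,300),interpolation=cv2.INTER_CUBIC)
cv2.imwrite('pics/comp2.png',np.hstack([f(a,240,190,160,120),f(b,220,190,200,150)])[:,:,::-1])"
```

```text
t: 5.32
tcp_pos: [640.4, -33.8, 158.0]
orientation: [0.754, 0.657, -0.003, -0.002]
force: [0.5, -1.1, -1.8]
gripper_width: 21.5
gripper_force: 59.6
t 5.33 tcp [640.4 -33.8 158. ] toolx 82.16 w 21.5 F [ 0.5 -1.1 -1.8]
units [0.219 0.252 0.857] yaw units 0.0
```

View pics/comp2.png

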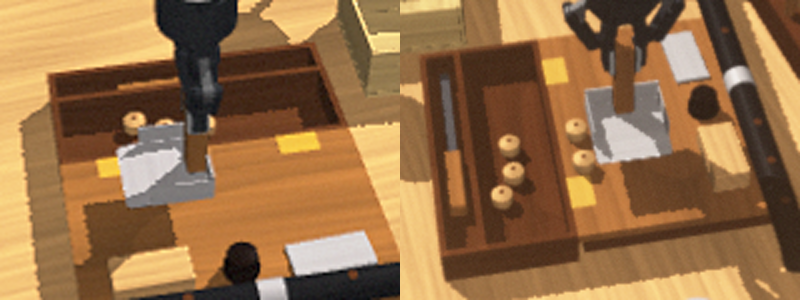

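The pictures show the held scoop upright over the flap beyond both strays, clear of the horn cap and the sanding block. I'll line up and lower it.

```bash
python3 -m crank '{"offset":[[0.2,0.25,0],[0,0,0.3],[0,0,0.3],[0,0,0.2],[0,0,0],[0,0,0]],"yaw":[0,0,0,0,0,0],"fingers":[1,1,1,1,1,1]}'
python3 -c "
from h import *
go(rw(141,-16.5,114.5),82.13); print(wr(get_obs()['tcp_pos']))"
```

```text
t: 6.18
tcp_pos: [656.9, -26.3, 121.6]
orientation: [0.754, 0.657, 0.0, 0.0]
force: [-0.1, -0.5, -2.1]
gripper_width: 21.6
gripper_force: 59.8
t 6.17 tcp [656.9 -26.3 121.6] toolx 82.08 w 21.6 F [-0.1 -0.5 -2.1]
units [ 0.025 -0.061  0.142] yaw units -0.01
[144.05578484 -17.77539155]
```

```bash
python3 -m crank '{"offset":[[0,0,0.12],[0,-0.1,0],[0,-0.2,0],[0,-0.2,0],[0,-0.2,0],[0,-0.2,0],[0,-0.15,0],[0,-0.15,0],[0,-0.1,0],[0,-0.1,0],[0,0,0],[0,0,0]],"yaw":[0,0,0,0,0,0,0,0,0,0,0,0],"fingers":[1,1,1,1,1,1,1,1,1,1,1,1]}'
python3 -c "
from h import *
print(wr(get_obs()['tcp_pos']))
a=snap('scene','scene3'); b=snap('side','side3')
f=lambda im,x,y,w,h:cv2.resize(im[y:y+h,x:x+w],(400,300),interpolation=cv2.INTER_CUBIC)
cv2.imwrite('pics/comp3.png',np.hstack([f(a,240,190,160,120),f(b,220,190,200,150)])[:,:,::-1])"
```

```text
t: 7.68
tcp_pos: [587.6, -16.6, 115.4]
orientation: [0.754, 0.657, 0.0, 0.0]
force: [-0.1, -0.3, -1.5]
gripper_width: 21.4
gripper_force: 59.8
[ 74.07019906 -17.59623427]
```

View pics/comp3.png

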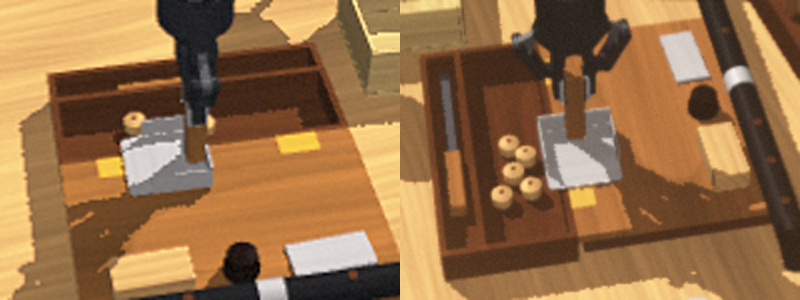

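Both strays dropped into the trough: the side crop shows all five upright at about (510,145), (525,155), (512,172), (502,197) and (531,187). Next I'll raise the scoop and move it to the +y end of the trough.

```bash
python3 -m crank '{"offset":[[0,0,-0.6],[0,0,-0.7],[0.5,-0.25,0],[0.8,-0.4,0],[0.8,-0.4,0],[0.7,-0.35,0],[0.2,-0.08,0],[0,0,0],[0,0,0],[0,0,0]],"yaw":[0,0,0,0,0,0,0,0,0,0],"fingers":[1,1,1,1,1,1,1,1,1,1]}'
python3 -c "
from h import *
go(rw(0,133,180),82.13)
print(wr(get_obs()['tcp_pos']))
snap('wrist','wrist4')"
```

```text
t: 9.02
tcp_pos: [535.2, 140.5, 180.3]
orientation: [0.755, 0.656, -0.0, 0.0]
force: [1.0, -0.3, -2.0]
gripper_width: 21.5
gripper_force: 59.9
t 9.03 tcp [535.2 140.5 180.3] toolx 81.94 w 21.5 F [ 1.  -0.3 -2. ]
units [ 0.044 -0.013  0.006] yaw units -0.03
[  0.65909422 130.8006245 ]
```

View pics/wrist4.png

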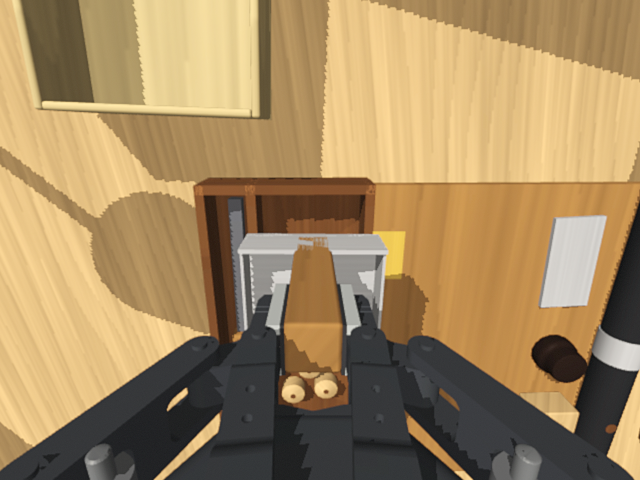

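The wrist view shows the trough end: inner walls near u=256 and u=363 at v≈215, the end wall at v≈186–195, and the scoop's back wall spanning u=245–386 at v≈240. I'll measure lateral alignment from these edges.

Run:
```python
from h import *
wi,wc=load('wrist4'); o=get_obs(); zs=o['tcp_pos'][2]-66.9; print('zs',zs)
b=cv2.GaussianBlur(wi,(3,3),0).astype(float)
for v in (205,212,220,228,242,248):
    d=np.abs(np.diff(b[v],axis=0)).sum(1)
    pk=[u for u in range(190,410) if d[u]>30 and d[u]==d[u-3:u+4].max()]
    z=45 if v<235 else zs+30
    print(v,[(u,int(d[u]),wr(onz(wc,(u+.5,v),z)).round(1).tolist()) for u in pk])
for u in (300,330,350):
    d=np.abs(np.diff(b[:,u],axis=0)).sum(1); pk=[v for v in range(170,260) if d[v]>30 and d[v]==d[v-3:v+4].max()]
    print(u,[(v,int(d[v]),wr(onz(wc,(u,v+.5),45)).round(1).tolist()) for v in pk])
```

```text
zs 113.38606169879247
205 [(194, 104, [-98.1, 146.7]), (204, 71, [-89.6, 146.6]), (227, 35, [-70.2, 146.6]), (240, 42, [-59.2, 146.5]), (245, 45, [-54.9, 146.5]), (255, 71, [-46.5, 146.4]), (261, 32, [-41.4, 146.4]), (364, 47, [45.8, 146.0]), (374, 61, [54.3, 146.0])]
212 [(195, 37, [-97.9, 140.6]), (204, 69, [-90.3, 140.5]), (216, 34, [-80.0, 140.5]), (229, 43, [-69.0, 140.4]), (241, 95, [-58.8, 140.4]), (246, 43, [-54.5, 140.4]), (255, 71, [-46.8, 140.3]), (261, 31, [-41.7, 140.3]), (364, 51, [46.1, 139.9]), (373, 55, [53.8, 139.9])]
220 [(196, 38, [-97.9, 133.5]), (205, 69, [-90.2, 133.5]), (230, 57, [-68.7, 133.4]), (241, 89, [-59.3, 133.3]), (246, 51, [-55.0, 133.3]), (256, 74, [-46.4, 133.3]), (262, 31, [-41.2, 133.2]), (286, 36, [-20.6, 133.1]), (293, 34, [-14.6, 133.1]), (313, 36, [2.6, 133.0]), (364, 46, [46.4, 132.8]), (373, 62, [54.1, 132.8])]
228 [(197, 42, [-97.8, 126.3]), (206, 69, [-90.0, 126.3]), (229, 67, [-70.1, 126.2]), (242, 92, [-58.9, 126.1]), (247, 42, [-54.6, 126.1]), (256, 69, [-46.8, 126.1]), (285, 34, [-21.7, 126.0]), (286, 34, [-20.8, 126.0]), (358, 35, [4
[... 284 characters left out ...]
4, 46, [53.9, 147.5])]
248 [(199, 48, [-62.6, 144.4]), (208, 66, [-57.5, 144.4]), (231, 71, [-44.4, 144.3]), (237, 67, [-41.0, 144.3]), (297, 68, [-6.8, 144.1]), (328, 64, [10.8, 144.0]), (386, 60, [43.9, 143.9]), (403, 47, [53.6, 143.8])]
300 [(176, 87, [-8.4, 170.3]), (194, 36, [-8.7, 155.3]), (219, 39, [-9.0, 133.5]), (233, 99, [-9.2, 120.9]), (239, 65, [-9.3, 115.4]), (244, 68, [-9.4, 110.7])]
330 [(177, 170, [16.3, 169.4]), (194, 38, [16.5, 155.2]), (218, 34, [16.7, 134.3]), (233, 121, [16.9, 120.8]), (251, 87, [17.1, 104.0])]
350 [(176, 132, [32.8, 170.1]), (194, 38, [33.3, 155.1]), (218, 33, [33.9, 134.2]), (233, 114, [34.3, 120.7]), (249, 47, [34.8, 105.8]), (254, 82, [34.9, 101.1])]
```

```bash
python3 -m crank '{"offset":[[0,-0.02,0.5],[0,0,0.5],[0,0,0.4],[0,0,0.3],[0,0,0.2],[0,0,0.1],[0,0,0]],"yaw":[0,0,0,0,0,0,0],"fingers":[1,1,1,1,1,1,1]}'
python3 -c "
from h import *
go(rw(0,130,77.5),82.13)
print(wr(get_obs()['tcp_pos']))
"
```

```text
t: 9.95
tcp_pos: [533.8, 142.4, 80.4]
orientation: [0.754, 0.657, 0.0, 0.0]
force: [0.7, 0.7, -2.2]
gripper_width: 20.9
gripper_force: 59.8
t 9.95 tcp [533.8 142.4  80.4] toolx 82.09 w 20.9 F [ 0.7  0.7 -2.2]
units [-0.05   0.019  0.058] yaw units -0.01
[ -0.97023345 132.47712324]
```

```bash
python3 -m crank '{"offset":[[0,0,0.06],[0,0,0],[-0.2,0,0],[-0.3,0,0],[-0.35,0,0],[-0.35,0,0],[-0.35,0,0],[-0.35,0,0],[-0.35,0,0],[-0.35,0,0],[-0.3,0,0],[0,0,0]],"yaw":[0,0,0,0,0,0,0,0,0,0,0,0],"fingers":[1,1,1,1,1,1,1,1,1,1,1,1]}'
python3 -c "
from h import *
p=get_obs()['tcp_pos'];print(wr(p),'lip y',wr(p)[1]-77)
go(rw(-0.7,-155+79,77.5),82.13)
b=snap('side','side5'); a=snap('scene','scene5')
f=lambda im,x,y,w,h:cv2.resize(im[y:y+h,x:x+w],(400,300),interpolation=cv2.INTER_CUBIC)
cv2.imwrite('pics/comp5.png',np.hstack([f(a,240,190,160,120),f(b,220,210,160,120)])[:,:,::-1])"
```

```text
t: 11.45
tcp_pos: [513.4, -3.0, 77.3]
orientation: [0.755, 0.656, -0.0, 0.0]
force: [1.1, 0.1, -2.6]
gripper_width: 20.9
gripper_force: 59.8
[ -1.22013286 -14.27165689] lip y -91.27165688951911
t 11.45 tcp [513.4  -3.   77.3] toolx 81.95 w 20.9 F [ 1.1  0.1 -2.6]
units [-1.235  0.014 -0.003] yaw units -0.03
```

View pics/comp5.png

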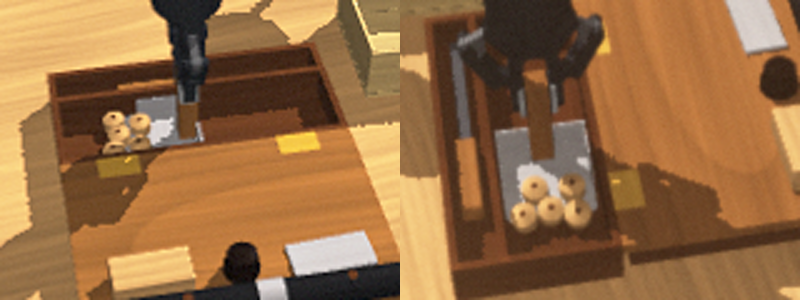

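The side crop shows all five being gathered on the front of the pan: three in front at v≈213 and two behind at v≈187, the pan centred between the trough walls. I'll continue to the end wall and lift.

```bash
python3 -m crank '{"offset":[[-0.2,0.01,0],[-0.25,0,0],[-0.25,0,0],[-0.2,0,0],[-0.15,0,0],[-0.1,0,0],[-0.08,0,0],[-0.02,0,0],[0,0,0]],"yaw":[0,0,0,0,0,0,0,0,0],"fingers":[1,1,1,1,1,1,1,1,1]}'
python3 -c "
from h import *
p=get_obs()['tcp_pos'];print(wr(p),'lip y',wr(p)[1]-77, get_obs()['force'])"
```

```text
t: 12.68
tcp_pos: [505.6, -63.1, 77.4]
orientation: [0.754, 0.657, 0.0, 0.0]
force: [-0.5, 0.1, -3.1]
gripper_width: 21.5
gripper_force: 59.8
[ -0.69770386 -74.93065184] lip y -151.93065184308244 [-0.45235353  0.08788523 -3.09267354]
```

```bash
python3 -m crank '{"offset":[[-0.03,0,0],[0,0,0],[0,0,-0.05],[0,0,-0.1],[0,0,-0.15],[0,0,-0.2],[0,0,-0.2],[0,0,-0.2],[0,0,-0.2],[0,0,-0.15],[0,0,-0.1],[0,0,0]],"yaw":[0,0,0,0,0,0,0,0,0,0,0,0],"fingers":[1,1,1,1,1,1,1,1,1,1,1,1]}'
python3 -c "
from h import *
p=get_obs()['tcp_pos'];print(wr(p),p[2]-66.9)
b=snap('side','side6'); a=snap('scene','scene6')
f=lambda im,x,y,w,h:cv2.resize(im[y:y+h,x:x+w],(400,300),interpolation=cv2.INTER_CUBIC)
cv2.imwrite('pics/comp6.png',np.hstack([f(a,240,170,160,120),f(b,220,210,160,120)])[:,:,::-1])"
```

```text
t: 14.18
tcp_pos: [505.6, -64.7, 145.1]
orientation: [0.754, 0.657, 0.0, 0.0]
force: [0.7, 0.0, -2.1]
gripper_width: 21.6
gripper_force: 59.8
[ -0.52952224 -76.52531817] 78.22483757584348
```

View pics/comp6.png

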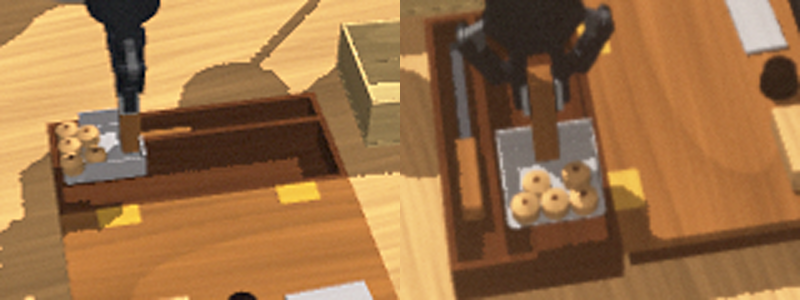

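All five offcuts ride in the lifted scoop: in the side crop the front three are at v≈205 and the rear two at v≈180. I'll carry them gently to the bin, using numeric checks from here on since the picture budget is used.

```bash
python3 -m crank '{"offset":[[0.1,-0.03,-0.05],[0.2,-0.06,-0.05],[0.3,-0.09,-0.05],[0.4,-0.11,-0.05],[0.5,-0.14,-0.05],[0.6,-0.17,-0.05],[0.7,-0.2,-0.05],[0.8,-0.23,0],[0.8,-0.23,0],[0.8,-0.23,0],[0.8,-0.23,0],[0.7,-0.2,0]],"yaw":[0,0,0,0,0,0,0,0,0,0,0,0],"fingers":[1,1,1,1,1,1,1,1,1,1,1,1]}'
python3 -m crank '{"offset":[[0.5,-0.14,0],[0.35,-0.1,0],[0.2,-0.06,0],[0.1,-0.02,0],[0,0,0],[0,0,0]],"yaw":[0,0.1,0.1,0,0,0],"fingers":[1,1,1,1,1,1]}'
cat >> h.py <<'E'
OB=np.array([446.,323.]); AB=np.radians(-9.2); XB=np.array([np.cos(AB),np.sin(AB)]); YB=np.array([-np.sin(AB),np.cos(AB)])
def bw(x,y,z): return np.append(OB+x*XB+y*YB,z)
def wb(p): d=np.array(p)[:2]-OB; return np.array([d@XB,d@YB])
E
python3 - <<'E'
from h import *
p=get_obs()['tcp_pos'];print(wb(p),p[2]-66.9); go(bw(0,17,130),80.8)
w=snap('wrist','wrist7'); c=load('wrist7')[1]
for q in [(74,74),(-74,74),(74,30),(-74,30)]: print(q,proj(c,bw(*q,70)).round())
b=cv2.GaussianBlur(w,(3,3),0).astype(float)
for y in (74,60,40):
    v=int(proj(c,bw(0,y,70))[1]); d=np.abs(np.diff(b[v],axis=0)).sum(1)
    print(v,[(u,int(d[u]),wb(onz(c,(u+.5,v),70)).round(1).tolist()) for u in range(60,580) if d[u]>45 and d[u]==d[u-4:u+5].max()])
u=int(proj(c,bw(30,74,70))[0]); d=np.abs(np.diff(b[:,u],axis=0)).sum(1)
print(u,[(v,int(d[v]),wb(onz(c,(u,v+.5),70)).round(1).tolist()) for v in range(10,300) if d[v]>45 and d[v]==d[max(0,v-4):v+5].max()])
E
```

```text
t: 15.78
tcp_pos: [455.0, 283.2, 162.6]
orientation: [0.753, 0.658, 0.0, -0.0]
force: [0.1, -0.8, -2.8]
gripper_width: 21.6
gripper_force: 59.8
t: 16.52
tcp_pos: [449.0, 338.5, 162.3]
orientation: [0.762, 0.647, -0.0, 0.0]
force: [-0.0, 0.2, -3.3]
gripper_width: 21.3
gripper_force: 59.7
[ 0.44516582 15.77595171] 95.39856888036729
t 16.52 tcp [449.  338.5 162.3] toolx 80.65 w 21.3 F [-0.   0.2 -3.3]
units [ 0.025 -0.009  0.646] yaw units -0.02
(74, 74) [418. 158.]
(-74, 74) [202. 159.]
(74, 30) [412. 220.]
(-74, 30) [208. 221.]
158 [(203, 95, [-72.9, 74.5]), (420, 56, [75.7, 73.9]), (427, 77, [80.5, 73.9]), (513, 46, [139.5, 73.7])]
178 [(205, 97, [-72.9, 60.8]), (227, 68, [-57.6, 60.7]), (395, 76, [59.6, 60.3]), (410, 80, [70.0, 60.3]), (417, 70, [74.9, 60.2]), (424, 86, [79.8, 60.2])]
206 [(207, 104, [-73.6, 40.8]), (229, 77, [-57.8, 40.8]), (393, 76, [59.6, 40.3]), (395, 76, [61.0, 40.3]), (414, 70, [74.7, 40.2]), (421, 85, [79.7, 40.2])]
353 [(148, 93, [29.2, 80.4]), (157, 77, [29.4, 74.4]), (212, 85, [30.7, 35.6]), (233, 49, [31.3, 19.7]), (254, 81, [31.8, 3.1])]
```

```bash
python3 -m crank '{"offset":[[0,0,0.2],[0,0,0.3],[0,0,0.3],[0,0,0.3],[0,0,0.2],[0,0,0.15],[0,0,0.05],[-0.08,0,0],[-0.08,0,0],[-0.06,0,0],[0,0,0]],"yaw":[0,0,0,0,0,0,0,0,0,0,0],"fingers":[1,1,1,1,1,1,1,1,1,1,1]}'
python3 -c "
from h import *
p=get_obs()['tcp_pos'];print(wb(p),wb(p)[1]-77,p[2]-66.9); go(bw(0,3,87),80.8)"
```

```text
t: 17.95
tcp_pos: [447.1, 328.2, 87.6]
orientation: [0.762, 0.647, 0.0, 0.0]
force: [-1.2, 0.5, -4.1]
gripper_width: 21.6
gripper_force: 59.8
[0.21280828 5.33186621] -71.66813379017566 20.659700282559413
t 17.95 tcp [447.1 328.2  87.6] toolx 80.69 w 21.6 F [-1.2  0.5 -4.1]
units [-0.047 -0.004  0.011] yaw units -0.02
```

Now the tip: push the lip against the wall and move the hand along the arc so the post pivots in the pads.

```bash
python3 -m crank '{"offset":[[-0.05,0,0],[-0.16,0,-0.11],[-0.16,0,-0.11],[-0.17,0,-0.12],[0,0,0]],"yaw":[0,0,0,0,0],"fingers":[1,1,1,1,1]}'
python3 - <<'E'
from h import *
p=get_obs()['tcp_pos'];print(wb(p),p[2]); go(bw(0,28-77,87),80.8)
b=snap('side','side8'); snap('scene','scene8')
E
```

```text
t: 18.58
tcp_pos: [443.0, 302.3, 105.5]
orientation: [0.762, 0.647, 0.001, -0.0]
force: [0.5, 3.6, -1.8]
gripper_width: 21.3
gripper_force: 60.0
[  0.35075205 -20.89079872] 105.49780938843473
t 18.57 tcp [443.  302.3 105.5] toolx 80.67 w 21.3 F [ 0.5  3.6 -1.8]
units [-0.563 -0.006  0.369] yaw units -0.02
```

```bash
python3 -m crank '{"offset":[[-0.19,0,-0.07],[-0.19,0,-0.07],[-0.19,0,-0.06],[-0.2,0,-0.02],[-0.2,0,-0.02],[-0.2,0,-0.01],[-0.2,0,0.02],[0,0,0],[0,0,0]],"yaw":[0,0,0,0,0,0,0,0,0],"fingers":[1,1,1,1,1,1,1,1,1]}'
python3 - <<'E'
from h import *
p=get_obs()['tcp_pos'];print(wb(p),p[2]); go(bw(0,9.5,87),80.8)
def post(fn):
    im,c=load(fn); hsv=cv2.cvtColor(im,cv2.COLOR_BGR2HSV)
    m=cv2.inRange(hsv,(0,0,110),(179,45,255)); m2=np.zeros_like(m)
    q=np.array([proj(c,np.append(p[:2],z)) for z in (20,100)]).mean(0).astype(int); x,y=q
    m2[y-50:y+50,x-50:x+50]=m[y-50:y+50,x-50:x+50]; ys,xs=np.nonzero(m2); print(fn,q,len(xs),xs.min() if len(xs) else 0,xs.max() if len(xs) else 0,ys.min() if len(xs) else 0,ys.max() if len(xs) else 0)
b=snap('side','side9'); snap('scene','scene9')
for f in ('side8','side9','scene8','scene9'): post(f)
E
```

```text
t: 19.8
tcp_pos: [431.4, 234.3, 115.6]
orientation: [0.762, 0.648, -0.0, 0.0]
force: [0.4, 4.8, -3.5]
gripper_width: 21.3
gripper_force: 58.9
[ -0.22495985 -89.867421  ] 115.60124008260915
t 19.8 tcp [431.4 234.3 115.6] toolx 80.74 w 21.3 F [ 0.4  4.8 -3.5]
units [1.987 0.003 0.572] yaw units -0.01
side8 [221 201] 312 205 236 167 195
side9 [221 201] 259 187 236 154 195
scene8 [378 198] 257 386 414 165 209
scene9 [378 198] 251 378 408 166 209
```

```bash
python3 -m crank '{"offset":[[0.5,0,0],[0.5,0,0],[0,0,0],[0,0,-0.4],[0,0,0.3],[0,0,-0.4],[0,0,0.3],[0,0,-0.4],[0,0,0.3],[0,0,-0.4],[0,0,0],[0,0,0]],"yaw":[0,0,0,0,0,0,0,0,0,0,0,0],"fingers":[1,1,1,1,1,1,1,1,1,1,1,1]}'
python3 - <<'E'
from h import *
p=get_obs()['tcp_pos'];print(wb(p),p[2],get_obs()['gripper_width'],get_obs()['force'])
for n in('side','scene','wrist'): snap(n,n+'10')
E
```

```text
t: 21.4
tcp_pos: [438.8, 282.9, 149.0]
orientation: [0.762, 0.648, -0.001, 0.0]
force: [0.4, 0.9, -2.5]
gripper_width: 21.4
gripper_force: 59.7
[ -0.72593149 -40.74821835] 148.97868820407987 21.41636029153186 [ 0.35832224  0.86614951 -2.50961314]
```

```bash
python3 -m crank '{"offset":[[0.5,0,-0.13],[0.6,0,0],[0.6,0,0],[0.3,0,-0.01],[0.3,0,-0.01],[0.3,0,-0.01],[0,0,0]],"yaw":[0,0,0,0,0,0,0],"fingers":[1,1,1,1,1,1,1]}'
python3 - <<'E'
from h import *
p=get_obs()['tcp_pos'];print(wb(p),p[2]+18.7,get_obs()['force'])
E
```

```text
t: 22.42
tcp_pos: [460.8, 412.5, 158.7]
orientation: [0.762, 0.648, 0.0, 0.0]
force: [-0.1, -1.7, 2.4]
gripper_width: 21.5
gripper_force: 61.2
[ 0.2898399 90.6952747] 177.42070929023856 [-0.13743662 -1.7477988   2.41862482]
```

```bash
python3 -m crank '{"offset":[[0.22,0,0.08],[0.22,0,0.08],[0.22,0,0.08],[0.16,0,0.1],[0.16,0,0.11],[0,0,0]],"yaw":[0,0,0,0,0,0],"fingers":[1,1,1,1,1,1]}'
python3 - <<'E'
from h import *
o=get_obs();p=o['tcp_pos'];print(wb(p),p[2]+18.7,o['force'])
im=snap('wrist','wrist11'); c=load('wrist11')[1]
E
```

```text
t: 23.18
tcp_pos: [469.0, 462.1, 136.6]
orientation: [0.762, 0.648, 0.002, -0.001]
force: [1.2, 1.4, 1.7]
gripper_width: 21.3
gripper_force: 60.9
[  0.43756251 141.02118569] 155.31111378737637 [1.16292109 1.38407522 1.65462202]
```

```bash
python3 -m crank '{"offset":[[0,0,-0.5],[0,0,-0.5],[-0.3,0,-0.2],[-0.6,0,0],[-0.8,0,0],[-0.8,0,0],[-0.8,0,0],[-0.8,0,0],[-0.6,0,0],[-0.3,0,0],[0,0,0],[0,0,0]],"yaw":[0,0,0,0,0,0,0,0,0,0,0,0],"fingers":[1,1,1,1,1,1,1,1,1,1,1,1]}'
python3 - <<'E'
from h import *
o=get_obs();p=o['tcp_pos'];print(wb(p),p[2],o['force'])
for n in('side','scene','wrist'): snap(n,n+'12')
im,c=load('wrist12'); hsv=cv2.cvtColor(im,cv2.COLOR_BGR2HSV)
q=np.array([proj(c,bw(x,y,8)) for x,y in [(-72,-72),(72,-72),(72,72),(-72,72)]]); print(q.round())
# pith spots: dark small blobs inside the bin; offcut hues vs floor
M=np.zeros(im.shape[:2],np.uint8); cv2.fillConvexPoly(M,q.astype(np.int32),255)
g=cv2.cvtColor(im,cv2.COLOR_BGR2GRAY)
bh=cv2.morphologyEx(g,cv2.MORPH_BLACKHAT,np.ones((9,9),np.uint8)); 
n,l,s,ce=cv2.connectedComponentsWithStats(((bh>35)&(M>0)).astype(np.uint8))
for i in range(1,n):
    if s[i,4]>=4: print('spot',ce[i].round(1),s[i,2:5],wb(onz(c,ce[i],26)).round(1), hsv[int(ce[i][1]),int(ce[i][0])])
E
```

```text
t: 24.72
tcp_pos: [428.1, 215.1, 196.3]
orientation: [0.761, 0.648, 0.001, -0.0]
force: [-0.7, -0.1, -2.2]
gripper_width: 20.8
gripper_force: 60.3
[  -0.39638783 -109.40694769] 196.31714550448893 [-0.72834398 -0.07422374 -2.15299648]
[[238. 171.]
 [386. 171.]
 [397.  -1.]
 [226.  -1.]]
spot [312.  69.] [5 1 5] [ 0.3 15.6] [ 21 108 153]
spot [330.5  69. ] [6 1 6] [15.9 15.6] [ 21 112 160]
spot [363.5  70. ] [4 1 4] [43.8 14.8] [ 21 111 154]
spot [381.7  70.2] [5 2 6] [59.2 14.7] [ 21 112 159]
spot [298.7 130.1] [ 6  7 33] [-11.6 -33.6] [ 12 173 112]
spot [313.6 129.8] [ 4  8 13] [  1.7 -33.4] [ 19 115 164]
spot [331.5 129.5] [ 6  6 32] [ 17.6 -33.2] [ 12 177 111]
spot [351.7 142.2] [ 8 11 47] [ 36. -44.] [ 20 110 160]
spot [279.4 140.8] [2 3 5] [-29.1 -42.8] [ 20 110 160]
spot [324.  142.8] [3 2 4] [ 11.  -44.5] [ 20 112 162]
spot [330.9 147. ] [10  9 26] [ 17.3 -48.2] [ 20 108 156]
spot [303.1 154.3] [ 5  4 11] [ -7.9 -54.6] [ 21 108 146]
spot [286.9 163.2] [12 16 62] [-22.8 -62.6] [ 18 123 160]
spot [326.7 162.4] [ 7 16 56] [ 13.6 -61.9] [ 18 124 169]
spot [342.3 157.4] [ 6  6 29] [ 27.8 -57.5] [ 12 172 110]
spot [358.8 161.5] [2 4 4] [ 43.  -61.1] [ 21 108 149]
spot [270.8 169.2] [14  3 33] [-37.8 -68. ] [ 17 129 121]
spot [311.2 169.3] [13  3 27] [ -0.5 -68.2] [ 18 130 114]
```

Run:
```python
from h import *
for f in ('wrist12','wrist1'):
    im,c=load(f); hsv=cv2.cvtColor(im,cv2.COLOR_BGR2HSV)
    m=cv2.inRange(hsv,(9,145,80),(15,200,150)); 
    if f=='wrist12': m[:90]=0; m[185:]=0; m[:,:230]=0; m[:,395:]=0
    else: m[160:]=0
    n,l,s,ce=cv2.connectedComponentsWithStats(m)
    for i in range(1,n):
        if 8<=s[i,4]<120: print(f,ce[i].round(1),s[i,2:5],wb(onz(c,ce[i],26)).round(1) if f=='wrist12' else '')
im,_=load('wrist12'); hsv=cv2.cvtColor(im,cv2.COLOR_BGR2HSV)
print(hsv[150:178:3,275:300:3,0]); print(hsv[150:178:3,300:325:3,0])
# scoop seen in side/scene: is there pale bamboo colour on the pan?
```

```text
wrist12 [331.7 129.4] [ 6  6 27] [ 17.8 -33.1]
wrist12 [298.6 130. ] [ 6  5 25] [-11.7 -33.6]
wrist12 [342.2 157.4] [ 5  6 21] [ 27.8 -57.4]
wrist1 [528.7   5.4] [14 12 25] 
wrist1 [510.2  10. ] [17 16 81] 
wrist1 [633.9  17.3] [ 7  7 34] 
wrist1 [584.6  48.4] [ 6  6 29] 
wrist1 [542.5  53.1] [ 6  7 30] 
wrist1 [616.1 143.4] [ 7  6 30] 
[[21 21 22 21 21 22 21 21 21]
 [19 19 19 20 22 22 21 21 21]
 [20 19 18 18 17 22 21 21 21]
 [19 19 19 18 17 21 22 21 21]
 [19 19 19 19 18 21 22 22 21]
 [19 19 18 18 18 20 21 21 22]
 [17 17 17 17 17 20 21 20 20]
 [17 17 17 17 16 21 20 20 20]
 [14 12 18 20 21 20 20 20 21]
 [21 21 22 21 21 21 21 21 21]]
[[21 21 21 20 21 21 20 20 22]
 [21 21 21 19 20 19 19 19 21]
 [21 20 19 19 20 19 19 18 18]
 [22 18 19 19 19 19 19 19 18]
 [22 18 19 19 19 19 19 19 18]
 [21 19 19 19 19 19 18 19 18]
 [21 19 19 18 17 18 17 17 17]
 [20 20 17 18 18 17 17 17 17]
 [21 21 20 19 17 14 13 18 20]
 [21 21 21 21 21 21 21 21 21]]
```

Run:
```python
from h import *
im,c=load('wrist12'); hsv=cv2.cvtColor(cv2.medianBlur(im,3),cv2.COLOR_BGR2HSV)
m=cv2.inRange(hsv,(9,60,60),(19,220,255)); m[:90]=0; m[200:]=0; m[:,:225]=0; m[:,395:]=0
D=cv2.distanceTransform(m,cv2.DIST_L2,5); pk=(D==cv2.dilate(D,np.ones((13,13))))&(D>5)
for v,u in zip(*np.nonzero(pk)): print(u,v,D[v,u].round(1),wb(onz(c,(u,v),20)).round(1))
n,l,s,ce=cv2.connectedComponentsWithStats(m)
for i in range(1,n):
    if s[i,4]>60: print('blob',s[i].tolist(),ce[i].round())
# trough empty?  tray & bench leftover: pith mask in scene/side
for f in ('scene0','scene12','side0','side12'):
    im,c=load(f); hs=cv2.cvtColor(im,cv2.COLOR_BGR2HSV)
    q=np.array([proj(c,rw(x,y,20)) for x,y in [(-46,-155),(46,-155),(46,155),(-46,155)]]).astype(np.int32)
    M=np.zeros(im.shape[:2],np.uint8); cv2.fillConvexPoly(M,q,255)
    print(f,'pale px in trough',int(((hs[...,2]>185)&(hs[...,1]<140)&(hs[...,1]>60)&(M>0)).sum()))
    if '12' in f:
        p=np.array(get_obs()['tcp_pos']); z=129.4+8
        T=np.array([p[0],p[1],z]); fw=-np.array([np.cos(np.radians(80.7)),np.sin(np.radians(80.7)),0]); lt=np.array([fw[1],-fw[0],0])
        q=np.array([proj(c,T+fw*a+lt*b) for a,b in [(-8,-40),(75,-38),(75,38),(-8,40)]]).astype(np.int32)
        M[:]=0; cv2.fillConvexPoly(M,q,255); P=M>0
        print('pan px',P.sum(),'bamboo-like',int(((hs[...,1]>70)&P).sum()),'grey',int(((hs[...,1]<50)&P).sum()))
```

```text
302 132 10.6 [ -8.9 -35.4]
332 132 11.0 [ 18.4 -35.4]
301 133 10.6 [ -9.8 -36.3]
342 156 13.0 [ 28.1 -56.7]
342 157 13.0 [ 28.1 -57.6]
279 165 10.0 [-30.7 -64.9]
316 165 10.2 [  3.9 -64.9]
317 165 10.2 [  4.9 -64.9]
230 194 6.0 [-78.7 -92.4]
231 194 6.0 [-77.7 -92.4]
232 194 6.0 [-76.8 -92.4]
233 194 6.0 [-75.8 -92.4]
234 194 6.0 [-74.8 -92.4]
blob [302, 115, 55, 61, 1723] [330. 150.]
blob [286, 117, 29, 29, 601] [299. 130.]
blob [263, 150, 27, 25, 529] [276. 163.]
blob [225, 189, 170, 11, 1433] [304. 195.]
scene0 pale px in trough 176
scene12 pale px in trough 0
pan px 478 bamboo-like 57 grey 419
side0 pale px in trough 146
side12 pale px in trough 0
pan px 778 bamboo-like 52 grey 714
```

The bin holds five offcuts (three upright, two on their sides), the trough is empty, and the pan is level and shows only steel plus the post. Next I'll carry the scoop back over the free bench near where it stood.

```bash
python3 -m crank '{"offset":[[-0.4,0.08,0],[-0.7,0.13,0],[-0.9,0.17,0],[-0.9,0.17,0],[-0.9,0.17,0],[-0.9,0.17,0],[-0.9,0.17,0],[-0.9,0.17,0],[-0.9,0.17,0],[-0.9,0.17,0],[-0.7,0.13,0],[-0.3,0.07,0]],"yaw":[0,0,0,0,0,0,0,0,0,0,0,0],"fingers":[1,1,1,1,1,1,1,1,1,1,1,1]}'
python3 -m crank '{"offset":[[0,0,0.6],[0,0,0.6],[0,0,0.5],[0,0,0.4],[0,0,0.2],[0,0,0.1],[0,0,0]],"yaw":[0,0,0,0,0,0,0],"fingers":[1,1,1,1,1,1,1]}'
python3 - <<'E'
from h import *
c=load('wrist1')[1]; print('brush tip',onz(c,(240,295),8),'jar',onz(c,(398,310),40))
go([440,-260,67])
E
```

```text
t: 26.38
tcp_pos: [440.6, -261.3, 196.3]
orientation: [0.763, 0.647, -0.0, 0.0]
force: [-0.5, 0.1, -3.0]
gripper_width: 21.6
gripper_force: 60.2
t: 27.25
tcp_pos: [440.9, -259.3, 76.5]
orientation: [0.762, 0.648, 0.0, 0.0]
force: [0.5, -0.1, -2.2]
gripper_width: 21.5
gripper_force: 60.2
brush tip [ 481.61640544 -451.94308124    8.        ] jar [ 605.84918674 -314.89210578   40.        ]
t 27.25 tcp [ 440.9 -259.3   76.5] toolx 80.75 w 21.5 F [ 0.5 -0.1 -2.2]
units [-0.016 -0.016  0.191] yaw units None
```

```bash
python3 -m crank '{"offset":[[0,0,0.1],[0,0,0.07],[0,0,0.03],[0,0,0.02],[0,0,0]],"yaw":[0,0,0,0,0],"fingers":[1,1,1,1,1]}'
```

```text
t: 27.88
tcp_pos: [440.5, -259.8, 67.0]
orientation: [0.762, 0.647, 0.0, -0.0]
force: [-4.6, 1.4, 12.5]
gripper_width: 21.0
gripper_force: 62.3
```

```bash
python3 -m crank '{"offset":[[0,0,0],[0,0,0],[0,0,0],[0,0,0],[0,0,0],[0,0,0],[0,0,-0.3],[0,0,-0.6],[0,0,-0.8],[0,0,-0.8],[0,0,-0.5],[0,0,0]],"yaw":[0,0,0,0,0,0,0,0,0,0,0,0],"fingers":[-1,-1,-1,-1,-1,-1,-1,-1,-1,-1,-1,-1]}'
python3 - <<'E'
from h import *
s=snap('side','side13'); snap('scene','scene13'); snap('wrist','wrist13')
# post top (orange-brown) in the two views near expected place
def top(f):
    im,c=load(f); q=proj(c,[440.5,-259.8,105.5]); b=proj(c,[440.5,-259.8,5]); hs=cv2.cvtColor(im,cv2.COLOR_BGR2HSV)
    x,y=q.astype(int); w=hs[y-14:y+50,x-25:x+25]; m=cv2.inRange(w,(5,140,60),(16,255,235))
    n,l,st,ce=cv2.connectedComponentsWithStats(m); i=1+np.argmax(st[1:,4]); ys,xs=np.nonzero(l==i); ys+=y-14; xs+=x-25
    print(f,'expected top',q.round(1),'base',b.round(1),'area',st[i,4],'top row x',xs[ys<=ys.min()+3].mean(),'top v',ys.min(),'bottom v',ys.max(),'bottom x',xs[ys>=ys.max()-3].mean()); 
for f in('side13','scene13'): top(f)
E
```

```text
t: 29.38
tcp_pos: [441.9, -260.5, 218.3]
orientation: [0.762, 0.648, 0.002, 0.003]
force: [-0.2, 0.4, -0.1]
gripper_width: 84.8
gripper_force: 0.0
side13 expected top [271.9 341.3] base [275.5 368.8] area 622 top row x 262.188679245283 top v 327 bottom v 371 bottom x 275.125
scene13 expected top [216.  222.6] base [221.1 248.5] area 234 top row x 217.46428571428572 top v 219 bottom v 250 bottom x 220.9375
```

```bash
python3 -m crank '{"offset":[[0,0,0],[0,0,0],[0,0,0]],"yaw":[0,0,0],"fingers":[-1,-1,-1]}'; python3 -c "
from h import *
print(finish_job())"
```

```text
t: 29.9
tcp_pos: [440.3, -259.5, 214.9]
orientation: [0.762, 0.648, -0.0, -0.0]
force: [0.2, -0.2, -0.3]
gripper_width: 85.6
gripper_force: 0.0
the job is handed in; nothing more can be done
None
```

I handed the job in at 29.9 s, without being shown a verdict: the wrist camera counted all five offcuts in the bin, and the empty scoop stands upright on the open bench, about 45 mm from where it started.

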